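Pair radio pushbuttons with the receiver

ROBOT

A 7-joint arm with a two-finger parallel gripper is mounted at the origin on the work surface. World frame = base frame: x ahead of the robot, y to its left, z up, the work surface at z = 0. Lengths are in mm, angles in rad, forces in N, time in s.
With the tool pointing down it reaches from about 425 to 875 mm from the base axis. Payload 8.4 kg.
Tool frame: the origin (TCP) lies at the very end of the fingers, on their centre line; the grasp point (between the pads) lies 19 mm behind it (robot.pinch_z is the distance from the TCP to the grasp point, in mm); z points along the fingers, y is the line along which they close (so a half turn about z gives the same grasp; the last joint's range is limited). The gripper opens to 87 mm and grips with 3 to 60 N. Pads are 19 mm wide; open, the fingers measure 117 mm over their backs; the gripper's body (75 mm by 190 mm) begins 51 mm behind the grasp point.
Start: joints at [-1.247, 0.333, 0.04, 1.465, -0.013, 1.343, -0.059], TCP at [266.703, 592.734, 222.546] pointing down, gripper open.
Joint ranges: [-2.58, 2.58], [-0.38, 2.09], [-1.3, 1.39], [0.25, 2.4], [-1.5, 4.64], [0.08, 2.09], [-2.65, 2.65]. Speed limits (rad/s): [2.22, 2.22, 2.79, 2.79, 3.14, 3.14, 3.14].

INTERFACE

Orientations are given as a unit quaternion [x, y, z, w].
In Python, from plant import robot gives the robot as it stands. The module is installed in compiled form; this text tells all that it offers.
- The arm moves only by the tool carry_out, never from a script. Its argument "rows" is a list of rows, each an object of numbers: "x", "y", "z": the shift along the world's x, y, z in m; "rx", "ry", "rz": the turn, a rotation vector about the world's x, y, z in degrees. A call has exactly 8 rows; each row shifts and turns the commanded pose from where the row before left it; what a row does not reach is not made up. A row lasts 1/8 s, in which the tool goes at most 62.5 mm and 10.7 degrees, less where a joint would pass 70% of its speed; a pose out of reach is approached as far as the arm can. A call with a gripper value outside its range is refused whole. "grip" is the opening, from 0 (shut) to 1 (fully open), set as the call begins (left out, the last holds). The fingers move at their own pace and stop on an object; "squeeze" is the grip in N (left out, the last holds). Time passes only in rows, so rows that do not move let the fingers close, or fill a call up. It gives the time, the measured TCP pose, the force, the opening and the grip force at its end, in the units of the state.
- robot.sense(): the state, without advancing time (a new reading comes with each control period).
- robot.camera(name): name is "scene" or "top" or "wrist"; returns a dict with "color" (480x640x3 uint8, red, green, blue), "intrinsics" (3x3 intrinsics, pixels), "world_from_camera" (4x4, takes a point from camera to world coordinates). Camera axes: x right, y up, looking along -z (the intrinsics and any distortion apply to the point x, -y, -z); pixel columns grow to the right and rows downward; lengths in mm; the calibration is good to about 2 mm. A picture is of the moment at which its call begins. There is no depth.
- robot.sign_off(): hands the job in; it is judged then, once.
Trained networks look in the newest picture that a camera, given by its name, has taken for a name from the list of things; names that differ only in an ending like _2 or _b are one class to them, and where a whole thing is asked for, a point or a joint stands for the part that bears it (a point fixed in the world has none). Each returns a list of dicts, best first, with "conf" (0 to 1); they miss things now and then, are a little off and sometimes report something else, mostly with a low value. They report only what shows in the picture. A call takes as long as a camera call. They do not tell look-alikes from the thing itself.
- robot.look_for(camera, target): "location" ([x, y, z] in mm, in world coordinates, good to about 4 mm: the middle of the surface that is visible of it).
- robot.regions_of(camera, target): "region" (480x640 bool, what is visible of it).
The state is a dict: "t": time; "q": joint angles; "joint_vel": joint speeds; "tau": joint torques, N m; "tool_pos": TCP position; "ee_rot": TCP orientation; "wrist_force": force on the tool from outside, world axes, zero at the start; "moment": the same for the moment, N m; "finger_gap": finger opening in mm; "grasp_force": force on a finger pad.
Only numpy, scipy, OpenCV 4.12 (cv2) and the standard library are available. Lean on these libraries where they do the work, as an engineer would, in place of code of your own. Each camera call takes 0.05 s, during which the arm holds its last target. There are 200 camera calls.

TASK

Pair the radio pushbuttons with the receiver on the test board: push the receiver's white learn key in until it stays in, then tap the green, the blue and the red radio pushbutton, one at a time in that order, so that they take channels one, two and three. Press each key well down but lightly, from above with the fingertips, and let each radio key come back up before the next. The boxes stay standing where they are, lift nothing, do not press the yellow pushbutton, which belongs to another machine, and leave everything else on the bench undisturbed.

Things in the scene. Friction and masses are not known exactly. Their poses are not given: they have to be found in the camera images.
- board: Test board, fixed to the bench: cream plate 180 x 300 x 12 mm with two grey slotted wire ducts and an aluminium mounting rail along its own y axis. Origin: centre of its underside. On the rail stand the receiver (anywhere along its middle), a dark grey supply module 45 mm wide at y = +112 mm (top 80 mm above the bench) and a row of low terminal blocks at y = -137 to -93 mm (top 62 mm above the bench).
- receiver: Radio receiver module clipped on the rail, fixed: white body 90 (x) x 36 (y) x 45 mm with a blue raised nose 45 x 36 mm, 60 mm high in all, and a thin black stub aerial that leans away to +x from its rear shoulder (reaches 66 mm from the centre, 96 mm above the origin). Origin: centre of its underside, 19.5 mm above the bench; same yaw as the board.
- learn_top (a point): Centre of the top of the receiver's round white learn key, 16 mm in diameter, in the middle of the blue nose; it moves with the key. Key out: 12 mm above the nose (91.5 mm above the bench); pressed home: 6 mm above the nose.
- learn_key (a joint): Travel of the white learn key, downwards, in m: 0 = out, 0.006 = fully in. It latches: about 2.5 N moves it and it stays where it is left, up to a rubber-cushioned stop. From 0.003 on it is in.
- radio_green: Radio pushbutton with a green key, a loose battery-powered box, 0.2 to 0.35 kg: grey cover on a black base, 68 x 68 x 52 mm, steel bezel 31 mm across and 4 mm high on its top, the key in its middle. Origin: centre of its underside, z up.
- top_green (a point): Centre of the flat top of the green key, 24 mm in diameter; it moves with the key. Released: 66 mm above the bench; pressed home: 60 mm, 4 mm above the bezel.
- key_green (a joint): Travel of the green key, downwards, in m: 0 = released, 0.006 = fully down. A spring: about 1 N to start, 4.5 N fully down; then a rubber-cushioned stop; it comes back up when let go. It sends from 0.003 on.
- radio_blue: Radio pushbutton with a blue key, a loose battery-powered box, 0.2 to 0.35 kg: grey cover on a black base, 68 x 68 x 52 mm, steel bezel 31 mm across and 4 mm high on its top, the key in its middle. Origin: centre of its underside, z up.
- top_blue (a point): Centre of the flat top of the blue key, 24 mm in diameter; it moves with the key. Released: 66 mm above the bench; pressed home: 60 mm, 4 mm above the bezel.
- key_blue (a joint): Travel of the blue key, downwards, in m: 0 = released, 0.006 = fully down. A spring: about 1 N to start, 4.5 N fully down; then a rubber-cushioned stop; it comes back up when let go. It sends from 0.003 on.
- radio_red: Radio pushbutton with a red key, a loose battery-powered box, 0.2 to 0.35 kg: grey cover on a black base, 68 x 68 x 52 mm, steel bezel 31 mm across and 4 mm high on its top, the key in its middle. Origin: centre of its underside, z up.
- top_red (a point): Centre of the flat top of the red key, 24 mm in diameter; it moves with the key. Released: 66 mm above the bench; pressed home: 60 mm, 4 mm above the bezel.
- key_red (a joint): Travel of the red key, downwards, in m: 0 = released, 0.006 = fully down. A spring: about 1 N to start, 4.5 N fully down; then a rubber-cushioned stop; it comes back up when let go. It sends from 0.003 on.
- radio_yellow: Radio pushbutton with a yellow key, a loose battery-powered box, 0.2 to 0.35 kg: grey cover on a black base, 68 x 68 x 52 mm, steel bezel 31 mm across and 4 mm high on its top, the key in its middle. Belongs to another machine: not to be pressed. Origin: centre of its underside, z up.
- top_yellow (a point): Centre of the flat top of the yellow key, 24 mm in diameter; it moves with the key. Released: 66 mm above the bench; pressed home: 60 mm, 4 mm above the bezel.
- key_yellow (a joint): Travel of the yellow key, downwards, in m: 0 = released, 0.006 = fully down. A spring: about 1 N to start, 4.5 N fully down; then a rubber-cushioned stop; it comes back up when let go. It sends from 0.003 on.
- flux_tin: Bystander: round flux tin, 44 mm across, 20 mm high, orange lid. Origin: centre of its underside.
- gland: Bystander: brass cable gland standing upright, 28 mm across, 34 mm high. Origin: centre of its underside.
- spool: Bystander: spool of solder on its flange, 60 mm across, 46 mm high. Origin: centre of its underside.
- screwdriver: Bystander: screwdriver, 190 mm, yellow handle, lying along its x axis. Origin: underside, near its middle.
- meter: Bystander: yellow and black multimeter lying on its back, 170 (x) x 82 x 40 mm. Origin: centre of its underside.
- drive_board: Bystander: green circuit board 85 x 110 mm with parts up to 24 mm high, lying flat. Origin: centre of its underside.
- parts_bin: Bystander: small open red bin 100 x 75 x 45 mm with brass parts. Origin: centre of its underside.
Not all that is in view belongs to the job. Leave any pink or turquoise look-alike of the radio_green alone.

How it is judged (in metres and radians):
On the way, in this order (a step that is already met when the one before it is completed fails the run):
1. the learn key is pushed in with a finger, all radio keys released (value of joint learn_key above 0.003 m and contact force between the fingers and receiver above 0.3 N and value of joint each of key_green, key_blue, key_red, key_yellow below 0.0015 m), for 0.05 s.
2. the green radio pushbutton is tapped with a finger while the learn key is in and the other radio keys are released (value of joint each of key_green, learn_key above 0.003 m and contact force between the fingers and radio_green above 0.3 N and value of joint each of key_blue, key_red, key_yellow below 0.0015 m), for 0.05 s.
3. the blue radio pushbutton is tapped with a finger while the learn key is in and the other radio keys are released (value of joint each of key_blue, learn_key above 0.003 m and contact force between the fingers and radio_blue above 0.3 N and value of joint each of key_green, key_red, key_yellow below 0.0015 m), for 0.05 s.
4. the red radio pushbutton is tapped with a finger while the learn key is in and the other radio keys are released (value of joint each of key_red, learn_key above 0.003 m and contact force between the fingers and radio_red above 0.3 N and value of joint each of key_green, key_blue, key_yellow below 0.0015 m), for 0.05 s.
At the end, for the whole second after the job is handed in: Learn key in (3 mm or more), then green, blue and red tapped in that order (each 3 mm or more); all radio keys back up within 1 mm, the four boxes upright and still within 15 mm of their start, the other loose things within 20 mm of theirs (value of joint learn_key above 0.003 m and distance of each of flux_tin, gland, spool, screwdriver, meter, drive_board, parts_bin from where it was at the start of the episode below 0.02 m and value of joint each of key_green, key_blue, key_red, key_yellow below 0.001 m and distance of each of radio_green, radio_blue, radio_red, radio_yellow from where it was at the start of the episode below 0.015 m and angle between each of radio_green, radio_blue, radio_red, radio_yellow's own z axis and vertical below 0.05 rad and height (world z) of each of radio_green, radio_blue, radio_red, radio_yellow below 0.005 m and linear speed of each of radio_green, radio_blue, radio_red, radio_yellow below 0.01 m/s); the robot touches nothing.
It fails at once if a radio pushbutton was pressed before the receiver's learn key was in (value of joint learn_key below 0.003 m and value of joint any of key_green, key_blue, key_red, key_yellow above 0.002 m).
It fails at once if the yellow radio pushbutton was pressed (value of joint key_yellow above 0.0015 m).
It fails at once if a radio pushbutton was lifted, tipped or shoved from its place (height (world z) of any of radio_green, radio_blue, radio_red, radio_yellow above 0.008 m or angle between any of radio_green, radio_blue, radio_red, radio_yellow's own z axis and vertical above 0.2 rad or distance of any of radio_green, radio_blue, radio_red, radio_yellow from where it was at the start of the episode above 0.02 m).
It fails at once if a key, box or module was pressed hard (over 25 N) (contact force between any of the fingers, the arm and radio_green above 25 N or contact force between any of the fingers, the arm and radio_blue above 25 N or contact force between any of the fingers, the arm and radio_red above 25 N or contact force between any of the fingers, the arm and radio_yellow above 25 N or contact force between any of the fingers, the arm and receiver above 25 N or contact force between any of the fingers, the arm and board above 25 N).
It fails at once if a bystander was lifted or knocked about (distance of any of flux_tin, gland, spool, screwdriver, meter, drive_board, parts_bin from where it was at the start of the episode above 0.02 m).
It also fails if it takes over 58 s, if anything falls off the work surface, if the arm or the gripper's body presses on something with over 40 N, if the wrist force passes 120 N, or if a joint passes its speed limit or range.

## Working session

There is one attempt and no reset: what is moved stays moved. The work goes in short steps, Python scripts to look and compute and a tool call to move; the robot and the scene stay as the last step left them, time stands still between calls to the robot, and variables do not carry over. Pictures are saved under pics/ and viewed, at most 10 in all, crops included, and the job is handed in when it is done.

Besides the shell and the picture viewer there is one more tool, called after "Emit:" as name(argument=value, ...) on one line, values as JSON. carry_out: Moves the arm, as the interface text tells. Its arguments: {"type":"object","properties":{"rows":{"type":"array","items":{"type":"object","properties":{"x":{"type":"number"},"y":{"type":"number"},"z":{"type":"number"},"rx":{"type":"number"},"ry":{"type":"number"},"rz":{"type":"number"}}}},"grip":{"type":"number"},"squeeze":{"type":"number"}},"required":["rows"]}

```bash
mkdir -p pics
cat > h.py <<'E'
from plant import robot
import numpy as np, cv2
def ray(c,u,v,z):
    K=np.array(c["intrinsics"]);T=np.array(c["world_from_camera"])
    d=np.linalg.inv(K)@[u,v,1];d=T[:3,:3]@[d[0],-d[1],-d[2]];o=T[:3,3]
    return o+d*(z-o[2])/d[2]
def cen(cam,c,n,z):
    out=[]
    for r in robot.regions_of(cam,n)[:3]:
        ys,xs=np.nonzero(r["region"])
        u,v=xs.mean(),ys.mean()
        out.append((round(r["conf"],2),len(xs),round(u),round(v),ray(c,u,v,z).round(1).tolist()))
    return out
def save(c,f): cv2.imwrite("pics/"+f,c["color"][:,:,::-1])
E
cat > a.py <<'E'
from h import *
for cam in("top","scene"):
    c=robot.camera(cam);save(c,cam+"1.png");print(cam,np.round(c["world_from_camera"],2)[:3,3])
    for n in("learn_top","top_green","top_blue","top_red","top_yellow","receiver"):
        print(n,[(round(l["conf"],2),np.round(l["location"],0).tolist()) for l in robot.look_for(cam,n)[:4]])
s=robot.sense();print(s["t"],s["tool_pos"],s["ee_rot"],s["finger_gap"],s["wrist_force"])
E
python3 a.py
```

```text
top [ 325.3   -40.65 1175.11]
learn_top [(0.38, [534.0, 303.0, 94.0])]
top_green [(0.61, [594.0, -264.0, 51.0]), (0.6, [462.0, -181.0, 66.0]), (0.6, [350.0, -29.0, 66.0]), (0.54, [332.0, -266.0, 65.0])]
top_blue [(0.38, [766.0, -212.0, 33.0]), (0.31, [476.0, -8.0, 63.0])]
top_red []
top_yellow [(0.48, [478.0, -10.0, 68.0])]
receiver [(0.76, [529.0, 295.0, 66.0]), (0.58, [477.0, -8.0, 69.0])]
scene [1230.67 -796.16  783.79]
learn_top [(0.29, [444.0, -422.0, 22.0])]
top_green [(0.6, [356.0, -36.0, 67.0]), (0.52, [466.0, -182.0, 64.0]), (0.42, [661.0, 51.0, 72.0])]
top_blue [(0.43, [553.0, 53.0, 21.0])]
top_red []
top_yellow []
receiver [(0.89, [545.0, 292.0, 58.0])]
0.7 [266.73496907 592.7144103  222.54124584] [ 2.09882562e-01  9.77726603e-01 -2.38807474e-05 -1.03513709e-05] 87.11882310339678 [-0.72577311 -0.19225079  0.25506885]
```

View pics/top1.png

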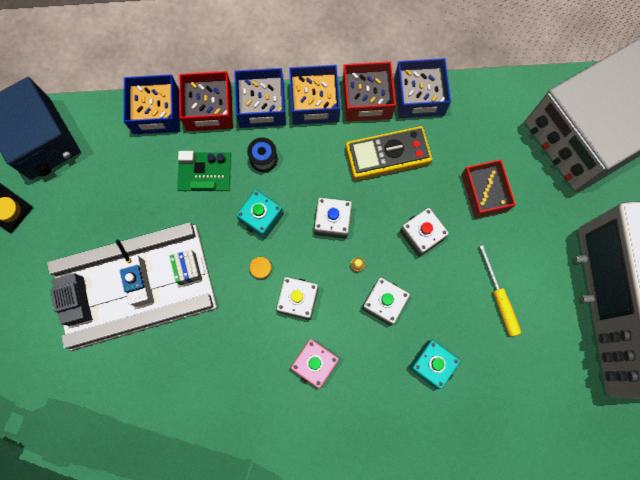

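View pics/scene1.png

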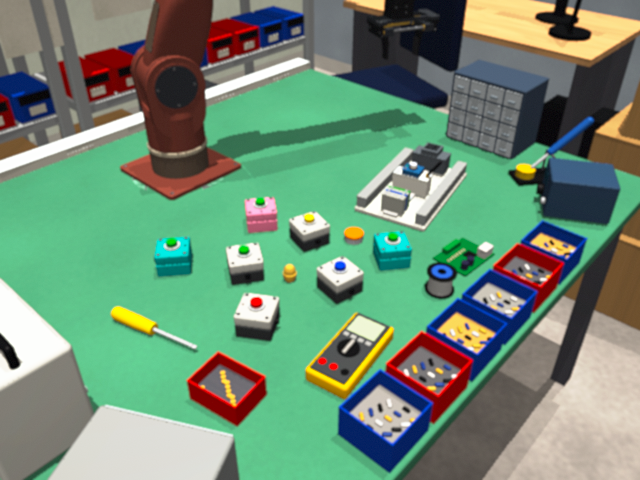

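The top view shows the grey boxes with green at (387,299), blue (333,214), red (427,228) and yellow (297,296). The white learn key is at (130,278), and the pink and turquoise boxes are decoys. The scene view agrees: green (244,251), blue (340,267), red (257,302), and the learn key around (414,168).

```bash
cat > b.py <<'E'
from h import *
from scipy import ndimage
def blob(img,u,v,kind,r=14):
    u,v=int(u),int(v);p=img[v-r:v+r+1,u-r:u+r+1].astype(int);R,G,B=p[...,0],p[...,1],p[...,2]
    m={"green":(G>R+50)&(G>B+50),"blue":(B>R+60)&(B>G+40),"red":(R>G+80)&(R>B+80),"yellow":(R>B+80)&(G>B+60),"white":(p.min(2)>150)}[kind]
    l,n=ndimage.label(m)
    d=ndimage.distance_transform_edt(l==0,return_indices=True)[1][:,r,r]
    k=l[d[0],d[1]];ys,xs=np.nonzero(l==k);return xs.mean()+u-r,ys.mean()+v-r,len(xs)
if __name__=="__main__":
    P={"top":{"green":(387,299),"blue":(333,214),"red":(427,228),"yellow":(297,296),"white":(130,278)},
     "scene":{"green":(244,251),"blue":(340,267),"red":(257,302),"yellow":(309,218),"white":(414,166)}}
    for cam in P:
        c=robot.camera(cam)
        for k,(u,v) in P[cam].items():
            b=blob(c["color"],u,v,k,8 if k=="white" or cam=="scene" else 14);z=91.5 if k=="white" else 66
            print(cam,k,np.round(b,1),ray(c,b[0],b[1],z).round(1))
    c=robot.camera("top")
    cv2.imwrite("pics/crop.png",cv2.resize(robot.camera("scene")["color"][140:200,370:450,::-1],(640,480)))
E
python3 b.py
```

```text
top green [387.4 298.6 117. ] [ 460.  -182.3   66. ]
top blue [332.9 213.  112. ] [636.1 -90.6  66. ]
top red [426.7 227.4 110. ] [ 594.8 -272.2   66. ]
top yellow [296.6 295.8 118. ] [476.9  -9.6  66. ]
top white [128.6 276.6  50. ] [530.3 302.   91.5]
scene green [243.  247.9  95. ] [ 461.2 -180.6   66. ]
scene blue [339.8 265.   84. ] [641.2 -91.4  66. ]
scene red [255.8 301.7 107. ] [ 599.9 -273.3   66. ]
scene yellow [308.5 217.3  76. ] [481.4 -10.4  66. ]
scene white [412.7 163.5  37. ] [531.5 304.   91.5]
```

Emit:
carry_out(rows=[{"x":0.037,"y":-0.041},{"x":0.038,"y":-0.042},{"x":0.038,"y":-0.042,"z":-0.01},{"x":0.038,"y":-0.042,"z":-0.02},{"x":0.038,"y":-0.041,"z":-0.02},{"x":0.038,"y":-0.041,"z":-0.02},{"x":0.037,"y":-0.041,"z":-0.01},{}], grip=0, squeeze=5)

```text
$.rows[0]: bad value
```

```bash
cat > w.py <<'E'
from h import *
import sys
s=robot.sense();print(s["t"],np.round(s["tool_pos"],1),np.round(s["ee_rot"],3),s["finger_gap"],s["wrist_force"])
c=robot.camera("wrist");save(c,sys.argv[1]);T=np.array(c["world_from_camera"]);print(T.round(2))
E
python3 w.py w1.png
```

```text
0.9 [266.7 592.7 222.6] [0.21  0.978 0.    0.   ] 86.77716506831702 [-0.1175601  -0.24739774 -0.35459909]
[[ 4.1000e-01 -8.8000e-01 -2.4000e-01  2.0104e+02]
 [ 9.1000e-01  3.9000e-01  1.1000e-01  6.2329e+02]
 [-0.0000e+00 -2.7000e-01  9.6000e-01  3.8565e+02]
 [ 0.0000e+00  0.0000e+00  0.0000e+00  1.0000e+00]]
```

View pics/w1.png

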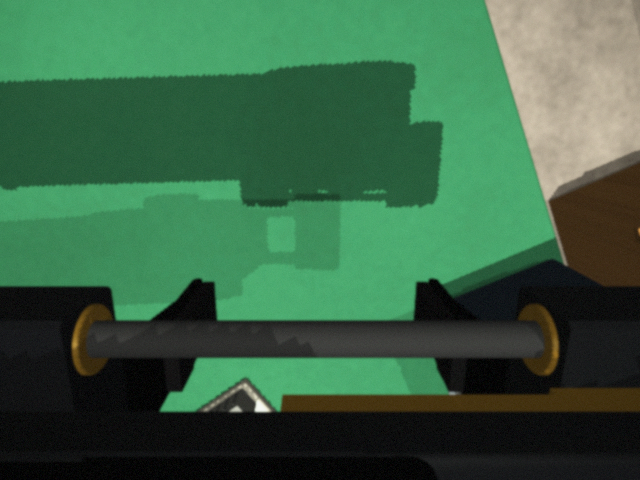

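The call was refused, so the arm hasn't moved. This picture only shows bare bench with the fingers at columns 200 and 430. I'll send the move again with all six fields in every row.

Emit:
carry_out(rows=[{"x":0.037,"y":-0.041,"z":0,"rx":0,"ry":0,"rz":0},{"x":0.038,"y":-0.042,"z":0,"rx":0,"ry":0,"rz":0},{"x":0.038,"y":-0.042,"z":-0.01,"rx":0,"ry":0,"rz":0},{"x":0.038,"y":-0.042,"z":-0.02,"rx":0,"ry":0,"rz":0},{"x":0.038,"y":-0.041,"z":-0.02,"rx":0,"ry":0,"rz":0},{"x":0.038,"y":-0.041,"z":-0.02,"rx":0,"ry":0,"rz":0},{"x":0.037,"y":-0.041,"z":-0.01,"rx":0,"ry":0,"rz":0},{"x":0,"y":0,"z":0,"rx":0,"ry":0,"rz":0}], grip=0, squeeze=5)

```text
t: 1.95
tool_pos: [533.7, 297.1, 141.7]
ee_rot: [0.214, 0.977, -0.001, 0.0]
wrist_force: [-0.2, 0.8, -0.4]
finger_gap: 14.7
grasp_force: 0.0
```

```bash
python3 w.py w2.png
```

```text
1.95 [533.7 297.1 141.7] [ 0.214  0.977 -0.001  0.   ] 14.698566124106954 [-0.23007314  0.84453151 -0.40344437]
[[ 4.2000e-01 -8.8000e-01 -2.4000e-01  4.6824e+02]
 [ 9.1000e-01  4.0000e-01  1.1000e-01  3.2866e+02]
 [-0.0000e+00 -2.7000e-01  9.6000e-01  3.0470e+02]
 [ 0.0000e+00  0.0000e+00  0.0000e+00  1.0000e+00]]
```

View pics/w2.png

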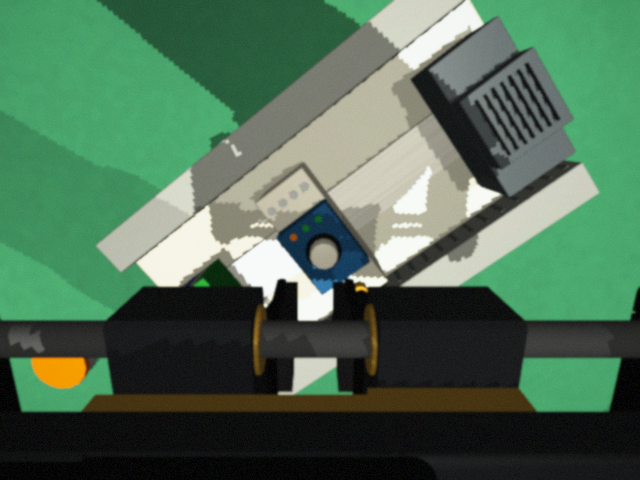

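The wrist view shows the learn key centred at (323,252) on the blue nose, not hidden by anything. The fingers are still closing.

Run:
```python
from b import *
c=robot.camera("wrist");im=c["color"];p=im[225:280,295:352].astype(int)
m=(np.ptp(p,axis=2)<40)&(p.min(2)>110)
l,n=ndimage.label(m);k=l[27,28];ys,xs=np.nonzero(l==k);u,v=xs.mean()+295,ys.mean()+225
print(u,v,len(xs),ray(c,u,v,91.5),ray(c,323,252,91.5), robot.sense()["tool_pos"],robot.sense()["finger_gap"])
```

```text
319.404990403071 260.3147792706334 521 [531.90078903 304.11937684  91.5       ] [528.28515575 307.94609239  91.5       ] [530.88360156 302.41140997 142.47778671] 6.736390473572371
```

Emit:
carry_out(rows=[{"x":0.001,"y":0.001,"z":0,"rx":0,"ry":0,"rz":0},{"x":0,"y":0,"z":-0.015,"rx":0,"ry":0,"rz":0},{"x":0,"y":0,"z":-0.015,"rx":0,"ry":0,"rz":0},{"x":0,"y":0,"z":-0.01,"rx":0,"ry":0,"rz":0},{"x":0,"y":0,"z":-0.005,"rx":0,"ry":0,"rz":0},{"x":0,"y":0,"z":0,"rx":0,"ry":0,"rz":0},{"x":0,"y":0,"z":0,"rx":0,"ry":0,"rz":0},{"x":0,"y":0,"z":0,"rx":0,"ry":0,"rz":0}])

```text
t: 3.05
tool_pos: [532.0, 303.9, 98.0]
ee_rot: [0.21, 0.978, 0.0, 0.0]
wrist_force: [0.0, -0.2, -1.3]
finger_gap: 0.5
grasp_force: 0.0
```

Emit:
carry_out(rows=[{"x":0,"y":0,"z":-0.002,"rx":0,"ry":0,"rz":0},{"x":0,"y":0,"z":-0.002,"rx":0,"ry":0,"rz":0},{"x":0,"y":0,"z":-0.002,"rx":0,"ry":0,"rz":0},{"x":0,"y":0,"z":-0.002,"rx":0,"ry":0,"rz":0},{"x":0,"y":0,"z":-0.002,"rx":0,"ry":0,"rz":0},{"x":0,"y":0,"z":0,"rx":0,"ry":0,"rz":0},{"x":0,"y":0,"z":0,"rx":0,"ry":0,"rz":0},{"x":0,"y":0,"z":0,"rx":0,"ry":0,"rz":0}])

```text
t: 4.05
tool_pos: [531.7, 303.7, 87.5]
ee_rot: [0.21, 0.978, -0.0, -0.0]
wrist_force: [-0.4, 0.7, 0.7]
finger_gap: 0.3
grasp_force: 0.0
```

Emit:
carry_out(rows=[{"x":0,"y":0,"z":-0.001,"rx":0,"ry":0,"rz":0},{"x":0,"y":0,"z":-0.001,"rx":0,"ry":0,"rz":0},{"x":0,"y":0,"z":0,"rx":0,"ry":0,"rz":0},{"x":0,"y":0,"z":0,"rx":0,"ry":0,"rz":0},{"x":0,"y":0,"z":0,"rx":0,"ry":0,"rz":0},{"x":0,"y":0,"z":0,"rx":0,"ry":0,"rz":0},{"x":0,"y":0,"z":0,"rx":0,"ry":0,"rz":0},{"x":0,"y":0,"z":0,"rx":0,"ry":0,"rz":0}])

```text
t: 5.05
tool_pos: [531.8, 303.8, 85.9]
ee_rot: [0.21, 0.978, 0.0, 0.0]
wrist_force: [-2.2, -0.8, 4.4]
finger_gap: 0.7
grasp_force: 2.7
```

Emit:
carry_out(rows=[{"x":0,"y":0,"z":0.02,"rx":0,"ry":0,"rz":0},{"x":0,"y":0,"z":0.04,"rx":0,"ry":0,"rz":0},{"x":0,"y":-0.055,"z":0,"rx":0,"ry":0,"rz":0},{"x":0,"y":-0.06,"z":0,"rx":0,"ry":0,"rz":0},{"x":0,"y":-0.06,"z":0,"rx":0,"ry":0,"rz":0},{"x":0,"y":-0.06,"z":0,"rx":0,"ry":0,"rz":0},{"x":0,"y":-0.06,"z":0,"rx":0,"ry":0,"rz":0},{"x":0,"y":-0.06,"z":0,"rx":0,"ry":0,"rz":0}])

```text
t: 6.05
tool_pos: [531.5, -53.1, 145.6]
ee_rot: [0.21, 0.978, 0.0, 0.0]
wrist_force: [1.7, 1.1, 1.1]
finger_gap: 0.5
grasp_force: 0.0
```

Emit:
carry_out(rows=[{"x":-0.02,"y":-0.05,"z":0,"rx":0,"ry":0,"rz":0},{"x":-0.03,"y":-0.05,"z":0,"rx":0,"ry":0,"rz":0},{"x":-0.021,"y":-0.029,"z":0,"rx":0,"ry":0,"rz":0},{"x":0,"y":0,"z":0,"rx":0,"ry":0,"rz":0},{"x":0,"y":0,"z":0,"rx":0,"ry":0,"rz":0},{"x":0,"y":0,"z":0,"rx":0,"ry":0,"rz":0},{"x":0,"y":0,"z":0,"rx":0,"ry":0,"rz":0},{"x":0,"y":0,"z":0,"rx":0,"ry":0,"rz":0}])

```text
t: 7.05
tool_pos: [460.9, -179.9, 145.5]
ee_rot: [0.209, 0.978, -0.0, -0.0]
wrist_force: [0.2, -0.9, -0.6]
finger_gap: 0.6
grasp_force: 0.0
```

```bash
python3 w.py w3.png
python3 - <<'E'
from b import *
c=robot.camera("wrist")
im=c["color"];p=im.astype(int)
hsv=cv2.cvtColor(im,cv2.COLOR_RGB2HSV);m=(hsv[...,1]>200)&(abs(hsv[...,0].astype(int)-62)<8)&(p[...,0]<60)&(p[...,1]>110)
n,l,s,ce=cv2.connectedComponentsWithStats(m.astype(np.uint8))
for i in range(1,n):
    if s[i,4]>200: print(s[i],ce[i].round(),ray(c,*ce[i],66).round(1))
cv2.imwrite("pics/t.png",robot.camera("top")["color"][:,:,::-1])
E
```

```text
7.05 [ 460.9 -179.9  145.5] [ 0.209  0.978 -0.    -0.   ] 0.5931158300766467 [ 0.21444645 -0.93610273 -0.63643077]
[[ 4.1000e-01 -8.8000e-01 -2.4000e-01  3.9527e+02]
 [ 9.1000e-01  3.9000e-01  1.1000e-01 -1.4934e+02]
 [-0.0000e+00 -2.7000e-01  9.6000e-01  3.0856e+02]
 [ 0.0000e+00  0.0000e+00  0.0000e+00  1.0000e+00]]
[  73   94   39   39 1197] [ 92. 113.] [ 334.4 -263.2   66. ]
[315 243  15  23 247] [322. 253.] [ 466.  -176.4   66. ]
```

View pics/w3.png

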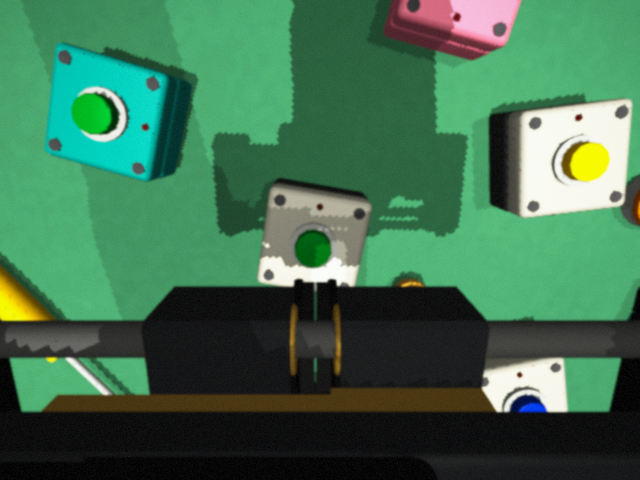

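The wrist view shows the green key of the grey box at (313,249), about (462,-180), which is right under the TCP. The turquoise, pink and yellow boxes are well clear.

Emit:
carry_out(rows=[{"x":0,"y":-0.001,"z":-0.02,"rx":0,"ry":0,"rz":0},{"x":0,"y":0,"z":-0.025,"rx":0,"ry":0,"rz":0},{"x":0,"y":0,"z":-0.02,"rx":0,"ry":0,"rz":0},{"x":0,"y":0,"z":-0.008,"rx":0,"ry":0,"rz":0},{"x":0,"y":0,"z":0,"rx":0,"ry":0,"rz":0},{"x":0,"y":0,"z":-0.002,"rx":0,"ry":0,"rz":0},{"x":0,"y":0,"z":-0.002,"rx":0,"ry":0,"rz":0},{"x":0,"y":0,"z":-0.002,"rx":0,"ry":0,"rz":0}])

```text
t: 8.2
tool_pos: [460.9, -181.2, 66.7]
ee_rot: [0.21, 0.978, 0.0, 0.0]
wrist_force: [0.7, 0.6, 0.6]
finger_gap: 0.7
grasp_force: 0.0
```

Emit:
carry_out(rows=[{"x":0,"y":0,"z":-0.002,"rx":0,"ry":0,"rz":0},{"x":0,"y":0,"z":-0.002,"rx":0,"ry":0,"rz":0},{"x":0,"y":0,"z":-0.001,"rx":0,"ry":0,"rz":0},{"x":0,"y":0,"z":0,"rx":0,"ry":0,"rz":0},{"x":0,"y":0,"z":0,"rx":0,"ry":0,"rz":0},{"x":0,"y":0,"z":0,"rx":0,"ry":0,"rz":0},{"x":0,"y":0,"z":0,"rx":0,"ry":0,"rz":0},{"x":0,"y":0,"z":0,"rx":0,"ry":0,"rz":0}])

```text
t: 9.2
tool_pos: [460.9, -181.3, 61.6]
ee_rot: [0.21, 0.978, -0.0, 0.0]
wrist_force: [1.1, -0.1, 3.1]
finger_gap: 0.5
grasp_force: 1.8
```

Green is down about 4.4 mm at 3 N. Next I lift and go to blue.

Emit:
carry_out(rows=[{"x":0,"y":0,"z":0.02,"rx":0,"ry":0,"rz":0},{"x":0,"y":0,"z":0.05,"rx":0,"ry":0,"rz":0},{"x":0.045,"y":0.02,"z":0.014,"rx":0,"ry":0,"rz":0},{"x":0.05,"y":0.025,"z":0,"rx":0,"ry":0,"rz":0},{"x":0.05,"y":0.025,"z":0,"rx":0,"ry":0,"rz":0},{"x":0.031,"y":0.02,"z":0,"rx":0,"ry":0,"rz":0},{"x":0,"y":0,"z":0,"rx":0,"ry":0,"rz":0},{"x":0,"y":0,"z":0,"rx":0,"ry":0,"rz":0}])

```text
t: 10.2
tool_pos: [635.7, -92.1, 144.8]
ee_rot: [0.21, 0.978, -0.001, -0.001]
wrist_force: [0.0, -0.7, 0.4]
finger_gap: 0.2
grasp_force: 0.0
```

```bash
python3 w.py w4.png
cat > k.py <<'E'
from b import *
import sys
c=robot.camera("wrist");p=c["color"].astype(int);R,G,B=p[...,0],p[...,1],p[...,2]
m=(B>R+50)&(B>G+30) if sys.argv[1]=="blue" else (R>G+60)&(R>B+60)
n,l,s,ce=cv2.connectedComponentsWithStats(m.astype(np.uint8))
for i in range(1,n):
    if s[i,4]>150: print(s[i],ce[i].round(),ray(c,*ce[i],66).round(1))
E
python3 k.py blue
```

```text
10.2 [635.7 -92.1 144.8] [ 0.21   0.978 -0.001 -0.001] 0.23706010874588293 [ 0.04214639 -0.67911706  0.44220129]
[[ 4.1000e-01 -8.8000e-01 -2.4000e-01  5.7035e+02]
 [ 9.1000e-01  4.0000e-01  1.1000e-01 -6.1390e+01]
 [-0.0000e+00 -2.7000e-01  9.6000e-01  3.0801e+02]
 [ 0.0000e+00  0.0000e+00  0.0000e+00  1.0000e+00]]
[ 303  231   36   37 1056] [320. 249.] [637.6 -88.7  66. ]
[548 357  48  15 535] [571. 363.] [781.9  34.6  66. ]
[ 511  371  105   40 1310] [571. 395.] [806.8  28.1  66. ]
```

View pics/w4.png

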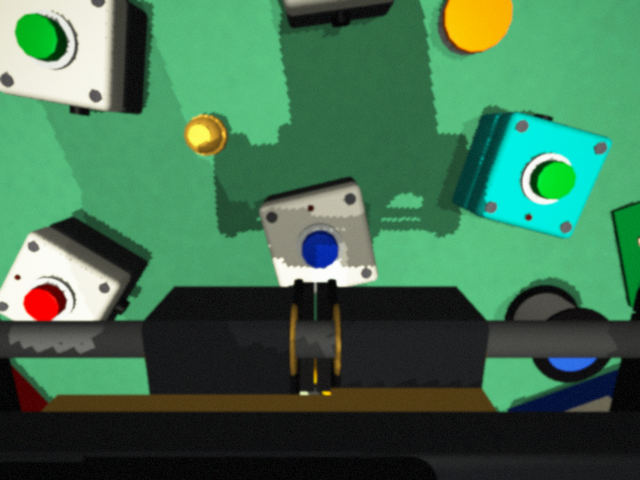

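The wrist view shows the blue key at (320,249), about (637,-89). Green at (40,38) is back up and red is at (44,302).

Emit:
carry_out(rows=[{"x":0.001,"y":0.001,"z":-0.02,"rx":0,"ry":0,"rz":0},{"x":0,"y":0,"z":-0.025,"rx":0,"ry":0,"rz":0},{"x":0,"y":0,"z":-0.02,"rx":0,"ry":0,"rz":0},{"x":0,"y":0,"z":-0.008,"rx":0,"ry":0,"rz":0},{"x":0,"y":0,"z":0,"rx":0,"ry":0,"rz":0},{"x":0,"y":0,"z":-0.002,"rx":0,"ry":0,"rz":0},{"x":0,"y":0,"z":-0.002,"rx":0,"ry":0,"rz":0},{"x":0,"y":0,"z":-0.002,"rx":0,"ry":0,"rz":0}])

```text
t: 11.3
tool_pos: [638.0, -90.2, 66.8]
ee_rot: [0.21, 0.978, 0.0, 0.0]
wrist_force: [-0.6, -1.0, 0.5]
finger_gap: 0.5
grasp_force: 0.0
```

Emit:
carry_out(rows=[{"x":0,"y":0,"z":-0.002,"rx":0,"ry":0,"rz":0},{"x":0,"y":0,"z":-0.002,"rx":0,"ry":0,"rz":0},{"x":0,"y":0,"z":-0.001,"rx":0,"ry":0,"rz":0},{"x":0,"y":0,"z":0,"rx":0,"ry":0,"rz":0},{"x":0,"y":0,"z":0,"rx":0,"ry":0,"rz":0},{"x":0,"y":0,"z":0,"rx":0,"ry":0,"rz":0},{"x":0,"y":0,"z":0,"rx":0,"ry":0,"rz":0},{"x":0,"y":0,"z":0,"rx":0,"ry":0,"rz":0}])

```text
t: 12.3
tool_pos: [637.9, -90.3, 61.6]
ee_rot: [0.21, 0.978, 0.0, 0.0]
wrist_force: [1.0, 0.4, 4.2]
finger_gap: 0.5
grasp_force: 1.8
```

Blue is down about 4.4 mm at 4 N. Red is next, at about (597,-272.5), a shift of (-41,-182).

Emit:
carry_out(rows=[{"x":0,"y":0,"z":0.02,"rx":0,"ry":0,"rz":0},{"x":0,"y":0,"z":0.05,"rx":0,"ry":0,"rz":0},{"x":-0.01,"y":-0.045,"z":0.014,"rx":0,"ry":0,"rz":0},{"x":-0.011,"y":-0.05,"z":0,"rx":0,"ry":0,"rz":0},{"x":-0.01,"y":-0.05,"z":0,"rx":0,"ry":0,"rz":0},{"x":-0.01,"y":-0.037,"z":0,"rx":0,"ry":0,"rz":0},{"x":0,"y":0,"z":0,"rx":0,"ry":0,"rz":0},{"x":0,"y":0,"z":0,"rx":0,"ry":0,"rz":0}])

```text
t: 13.3
tool_pos: [596.8, -271.6, 146.0]
ee_rot: [0.21, 0.978, 0.0, -0.0]
wrist_force: [-0.0, 1.1, -0.3]
finger_gap: 0.4
grasp_force: 0.0
```

```bash
python3 w.py w5.png; python3 k.py red
```

```text
13.3 [ 596.8 -271.6  146. ] [ 0.21   0.978  0.    -0.   ] 0.3799623275010001 [-0.04899907  1.06924384 -0.25849829]
[[ 4.1000e-01 -8.8000e-01 -2.4000e-01  5.3113e+02]
 [ 9.1000e-01  3.9000e-01  1.1000e-01 -2.4118e+02]
 [ 0.0000e+00 -2.7000e-01  9.6000e-01  3.0912e+02]
 [ 0.0000e+00  0.0000e+00  0.0000e+00  1.0000e+00]]
[ 295  228   37   38 1061] [313. 247.] [ 596.  -270.7   66. ]
[109 359  39  37 858] [130. 379.] [ 631.7 -425.9   66. ]
```

View pics/w5.png

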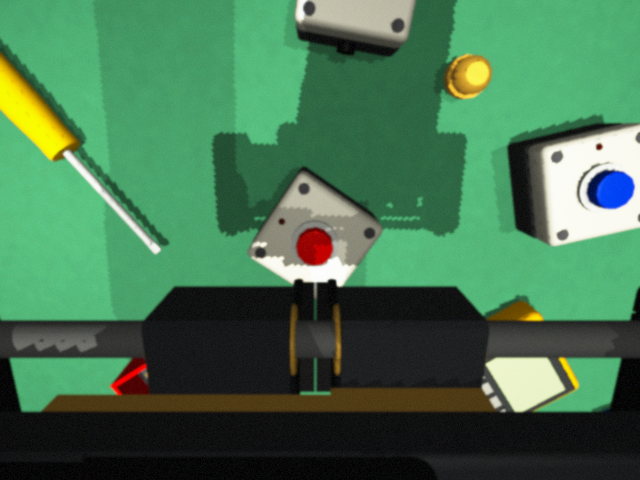

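The red key is at (313,247), about (596,-271), under the TCP. Blue at (610,190) is back up.

Emit:
carry_out(rows=[{"x":-0.001,"y":0,"z":-0.02,"rx":0,"ry":0,"rz":0},{"x":0,"y":0,"z":-0.025,"rx":0,"ry":0,"rz":0},{"x":0,"y":0,"z":-0.02,"rx":0,"ry":0,"rz":0},{"x":0,"y":0,"z":-0.008,"rx":0,"ry":0,"rz":0},{"x":0,"y":0,"z":0,"rx":0,"ry":0,"rz":0},{"x":0,"y":0,"z":-0.002,"rx":0,"ry":0,"rz":0},{"x":0,"y":0,"z":-0.002,"rx":0,"ry":0,"rz":0},{"x":0,"y":0,"z":-0.002,"rx":0,"ry":0,"rz":0}])

```text
t: 14.4
tool_pos: [595.9, -272.3, 66.8]
ee_rot: [0.21, 0.978, 0.0, 0.0]
wrist_force: [0.4, -0.3, -0.2]
finger_gap: 0.5
grasp_force: 0.0
```

Emit:
carry_out(rows=[{"x":0,"y":0,"z":-0.002,"rx":0,"ry":0,"rz":0},{"x":0,"y":0,"z":-0.002,"rx":0,"ry":0,"rz":0},{"x":0,"y":0,"z":-0.001,"rx":0,"ry":0,"rz":0},{"x":0,"y":0,"z":0,"rx":0,"ry":0,"rz":0},{"x":0,"y":0,"z":0,"rx":0,"ry":0,"rz":0},{"x":0,"y":0,"z":0,"rx":0,"ry":0,"rz":0},{"x":0,"y":0,"z":0,"rx":0,"ry":0,"rz":0},{"x":0,"y":0,"z":0,"rx":0,"ry":0,"rz":0}])

```text
t: 15.4
tool_pos: [595.9, -272.3, 61.7]
ee_rot: [0.21, 0.978, -0.0, 0.0]
wrist_force: [0.8, 0.0, 4.3]
finger_gap: 0.5
grasp_force: 1.8
```

Emit:
carry_out(rows=[{"x":0,"y":0,"z":0.02,"rx":0,"ry":0,"rz":0},{"x":0,"y":0,"z":0.05,"rx":0,"ry":0,"rz":0},{"x":0,"y":0,"z":0.05,"rx":0,"ry":0,"rz":0},{"x":0,"y":0,"z":0.03,"rx":0,"ry":0,"rz":0},{"x":0,"y":0,"z":0,"rx":0,"ry":0,"rz":0},{"x":0,"y":0,"z":0,"rx":0,"ry":0,"rz":0},{"x":0,"y":0,"z":0,"rx":0,"ry":0,"rz":0},{"x":0,"y":0,"z":0,"rx":0,"ry":0,"rz":0}])

```text
t: 16.4
tool_pos: [595.3, -272.1, 210.6]
ee_rot: [0.21, 0.978, -0.0, -0.001]
wrist_force: [0.5, 0.9, -0.2]
finger_gap: 0.4
grasp_force: 0.0
```

Run:
```python
from h import *
a=cv2.imread("pics/scene1.png")[130:200,350:460];b=robot.camera("scene")["color"][130:200,350:460,::-1]
cv2.imwrite("pics/cmp.png",cv2.resize(np.vstack([a,b]),None,fx=4,fy=4,interpolation=2))
```

```text
(no output)
```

View pics/cmp.png

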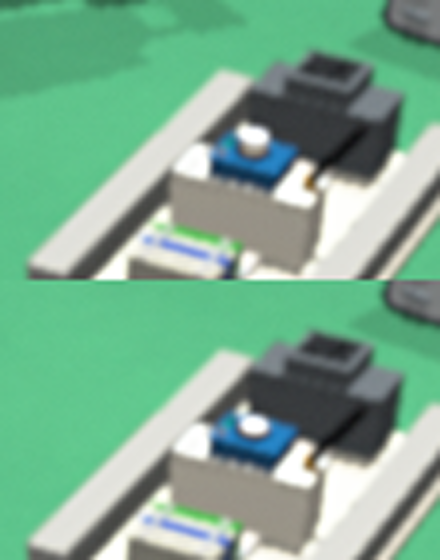

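The comparison shows the learn key standing tall before, at (253,138), and clearly lower now, at (253,427), so it has stayed in. All three radio keys have been tapped.

```bash
python3 -c "
from plant import robot
print(robot.sign_off())"
```

```text
the job is handed in; nothing more can be done
None
```

I pushed the learn key in and it stayed in, then tapped green, blue and red in that order (about 4.4 mm and 3–4 N each), and handed the job in at about 16.5 s; no verdict was returned.

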